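Load the moulding press and hold its guarded lever down

ROBOT

A 6-joint arm with a two-finger parallel gripper is mounted at the origin on the work surface. World frame = base frame: x ahead of the robot, y to its left, z up, the work surface at z = 0. Lengths are in m, angles in rad, forces in N, time in s.
With the tool pointing down it reaches from about 0.325 to 0.925 m from the base axis. Payload 3.1 kg.
Tool frame: the origin (TCP) lies between the finger pads; the fingertips stand 22 mm ahead of it and the grasp point (between the pads) lies 3 mm ahead of it (arm.tcp_to_tips is the distance from the TCP to the fingertips, in m); z points along the fingers, y is the direction in which the jaws open and shut (so a half turn about z gives the same grasp; the last joint's range is limited). The gripper opens to 85 mm and grips with 20 to 120 N. Pads are 22 mm wide; open, the fingers measure 114 mm over their backs; the gripper's body (76 mm by 85 mm) begins 54 mm behind the grasp point. The pads swing forward as they close: fully open they stand 13 mm farther back than shut.
Start: joints at [-1.231, 0.217, 1.613, -0, 1.311, -0.112], TCP at [0.273, -0.562, 0.226] pointing down, gripper open.
Joint ranges: [-2.75, 2.75], [-0.78, 2.1], [0.31, 2.55], [-1.13, 4.27], [0.13, 2.63], [-2.58, 2.58]. Speed limits (rad/s): [2.79, 2.79, 3.14, 3.14, 3.14, 3.14].

INTERFACE

Orientations are given as a unit quaternion [x, y, z, w].
In Python, from plant import status, optics, arm gives the robot as it stands.
- The arm moves only by the tool send_rows, never from a script. Its argument "plan" is one flat list of numbers, 7 for each row, row after row: the opening, from -1 (shut) to 1 (fully open), so that 0 is half open, then the shift along the world's x, y, z in mm, then the turn, a rotation vector about the world's x, y, z in degrees. A call has 1 to 5 rows; each row shifts and turns the commanded pose from where the row before left it; what a row does not reach is not made up. A row lasts 1/8 s, in which the tool goes at most 62.5 mm and 10.7 degrees, less where a joint would pass 70% of its speed; a pose out of reach is approached as far as the arm can. A call with a gripper value outside its range is refused whole. The fingers move at their own pace and stop on an object; the grip force is fixed at half the most. Time passes only in rows, so rows that do not move let the fingers close. It gives the time, the measured TCP pose, the force and the opening at its end, in the units of the state.
- status.observe(): the state, without advancing time (a new reading comes with each control period).
- optics.grab_frame(name): name is "scene" or "top"; returns the picture (400x640x3 uint8, red, green, blue); there is no depth.
- optics.camera_info(name): a dict with "K" (3x3 intrinsics, pixels), "R" (3x3) and "t" (3): a world point X has camera coordinates R X + t. Camera axes: x right, y down, z forward; pixel columns grow to the right and rows downward; lengths in m; the calibration is good to about 2 mm. A picture is of the moment at which its call begins. camera_info takes no time and is no camera call.
- arm.job_done(): hands the job in, once; it reports no verdict.
The state is a dict: "time_s": time; "q": joint angles; "qvel": joint speeds; "tau": joint torques, N m; "ee_pos": TCP position; "ee_rot": TCP orientation; "wrist_force": force on the tool from outside, world axes, zero at the start; "wrist_torque": the same for the moment, N m; "width": opening from 0.0 (shut) to 1.0 (fully open).
Only numpy, scipy, OpenCV 4.12 (cv2) and the standard library are available. Lean on these libraries where they do the work, as an engineer would, in place of code of your own. Each camera call takes 0.05 s, during which the arm holds its last target.

TASK

With the fingertips, push the casting flask along the press bed until it is fully home against the back stop. Then reach through the window of the guard over the lever with the flat paddle, press that lever all the way down to its stop and finish while holding it down, so that the platen stays closed over the flask. Do not touch either guard frame, do not lift the flask, leave the lever with the round knob alone, and do not disturb the other things on the bench.

Things in the scene. Friction and masses are not known exactly. Their poses are not given: they have to be found in the camera images.
- press: Fixed moulding press; base 240 (x) x 150 x 20 mm. Origin: centre of its underside; x runs from its open front to its back stop. Bed top 24 mm above the bench. Two rails along x: inner faces y = +-41 mm, tops 36 mm high, front ends at x = -115 mm. Back stop: front face x = +100 mm. Head on two posts: front face x = +56 mm, 135 to 170 mm above the bench.
- platen_face (a point): Centre of the underside of the press's round steel platen, 52 mm across, at x = +80 mm in the press frame. 100 mm above the bench when up; the paddle lever drives it down to 66 mm, 2 mm over the flask's top.
- flask_center (a point): Centre (half-way up) of the casting flask: oblong closed block, aluminium below, white plaster above, 120 (x) x 74 x 40 mm, 0.35 to 0.7 kg, loose on the press bed between the rails, long side along the press's x. It starts 30 to 60 mm short of the back stop; fully home, its rear face touches the stop and its centre is at x = +40 mm in the press frame. Axes as the press's, within 0.05 rad.
- paddle_box: Base of the guarded lever box with the flat paddle, fixed to the bench: 150 (x) x 134 mm, 110 mm high with its guard. Origin: centre of the underside; z up; x points away from the robot at yaw 0 (hinge side). The two lever boxes stand left and right of the press and may change places.
- paddle_guard: Guard frame over the lever with the flat paddle; origin and axes of its box. Aluminium top plate 6 mm thick, upper face 110 mm above the bench, with an open square window 90 x 90 mm centred over the origin (rim 30 mm wide in front and behind, 22 mm at the sides), on four posts with sheet sides. The fingers can go down through the window; the robot must not touch the frame.
- paddle_pad (a point): Middle of the upper face of the black flat oblong paddle (44 mm wide, 36 mm long) at the front end of the press lever. About 97 mm above the bench when up (13 mm below the guard's upper face), about 82 mm when fully down. It lies within about 3 mm of the middle of the window.
- paddle_lever (a joint): The press lever, of steel with the flat paddle at its end. Value 0 rad = raised (spring rest); grows as the front end is pressed down; hard stop at 0.28 rad, about 15 mm lower at the end. Hinged 55 mm behind (+x of its box) the window's middle. A spring pushes back with about 2 N at first and 7 N at the stop; let go, it rises.
- knob_box: Base of the guarded lever box with the round knob, fixed to the bench: 150 (x) x 134 mm, 110 mm high with its guard. Origin: centre of the underside; z up; x points away from the robot at yaw 0 (hinge side). The two lever boxes stand left and right of the press and may change places.
- knob_guard: Guard frame over the lever with the round knob; origin and axes of its box. Aluminium top plate 6 mm thick, upper face 110 mm above the bench, with an open square window 90 x 90 mm centred over the origin (rim 30 mm wide in front and behind, 22 mm at the sides), on four posts with sheet sides. The fingers can go down through the window; the robot must not touch the frame.
- knob_lever (a joint): The other lever, with a 24 mm round knob at its end in place of a paddle; not to be pressed. Value 0 rad = raised (spring rest); grows as the front end is pressed down; hard stop at 0.28 rad, about 15 mm lower at the end. Hinged 55 mm behind (+x of its box) the window's middle. A spring pushes back with about 3 N at first and 8 N at the stop; let go, it rises.
- bowl: bystander: round blue mixing bowl, rim 110 mm across, 60 mm high, behind the left lever box. Origin: centre of its underside.
- saucer: bystander: flat white plate, 100 mm across, 16 mm high, between the robot and the press. Origin: centre of its underside.
- spatula: bystander: spatula with a wooden handle, 200 mm long, lying flat to the far right. Origin: underside, at its middle.
- jar: bystander: white closed jar, 64 mm across, 85 mm high, behind the right lever box. Origin: centre of its underside.
- cast: bystander: small conical plaster cast, 60 mm across, 50 mm high, beside the rear of the press. Origin: centre of its underside.
- collar: bystander: steel ring standing on the surface, 60 mm across, 35 mm high, beside the rear of the press. Origin: centre of its underside.
- mug: bystander: white cup, 76 mm across, 85 mm high, to the far left. Origin: centre of its underside.
Mind the look-alikes: they are no part of the job. Leave any purple look-alike of the paddle_box alone.

How it is judged:
By the outcome, as a careful person would: the job done as asked, in the order asked, and still so for the second after the job is handed in, while the arm keeps its last pose, push and grip.
It also fails if it takes over 45 s, if anything falls off the work surface, if the arm or the gripper's body presses on something with over 40 N, if the wrist force passes 120 N, or if a joint passes its speed limit or range.

## Working session

There is one attempt and no reset: what is moved stays moved. The work goes in short steps, Python scripts to look and compute and a tool call to move; the robot and the scene stay as the last step left them, time stands still between calls to the robot, and variables do not carry over. Pictures are saved under pics/ and viewed, and the job is handed in when it is done.

Besides the shell and the picture viewer there is one more tool, called after "Emit:" as name(argument=value, ...), one argument or row to a line, values as JSON. send_rows: Moves the arm, as the interface text tells. Its arguments: {"type":"object","properties":{"plan":{"type":"array"}},"required":["plan"]}

```bash
mkdir -p pics
python3 - <<'E'
from plant import status, optics, arm
import cv2
for n in("scene","top"):
    im=optics.grab_frame(n); cv2.imwrite(f"pics/{n}0.png",im[:,:,::-1]); c=optics.camera_info(n); print(n,c)
print(status.observe(), arm.tcp_to_tips)
E
```

```text
scene {'K': array([[392.9784052 ,   0.        , 323.29224791],
       [  0.        , 392.9784052 , 202.44377217],
       [  0.        ,   0.        ,   1.        ]]), 'R': array([[-0.65425908,  0.75616825, -0.01243494],
       [ 0.48675697,  0.40845859, -0.77215882],
       [-0.57880282, -0.51124471, -0.63530791]]), 't': array([ 0.32770897, -0.17982105,  1.46780293])}
top {'K': array([[463.57579997,   0.        , 323.02891498],
       [  0.        , 463.57579997, 207.98408069],
       [  0.        ,   0.        ,   1.        ]]), 'R': array([[-0.00835221, -0.99992867,  0.00853794],
       [-0.98706377,  0.00687704, -0.16018059],
       [ 0.16011045, -0.00976536, -0.9870508 ]]), 't': array([0.00843816, 0.50500441, 1.48749284])}
{'time_s': 0.1, 'q': array([-1.23116727e+00,  2.17691051e-01,  1.61481188e+00, -7.63688971e-06,
        1.31125939e+00, -1.12203748e-01]), 'qvel': array([ 1.05682246e-03, -1.85471329e-03, -4.15869630e-03,  3.10999610e-03,
        5.00004953e-04, -1.91942613e-05]), 'tau': array([-4.79860846e-04, -3.98076117e+01, -3.04967058e+01, -1.76586932e-04,
        4.25770297e-03, -1.41410201e-06]), 'ee_pos': array([ 0.27264878, -0.56156087,  0.22477123]), 'ee_rot': array([ 9.74588448e-01,  2.24000401e-01, -1.26759077e-04, -1.07740682e-03]), 'wrist_force': array([-0.61601232, -0.64936141, -0.33007501]), 'wrist_torque': array([-1.37346063e-03, -2.49175710e-02, -8.74873182e-05]), 'width': 1.0000091443996857} 0.022
```

View pics/scene0.png

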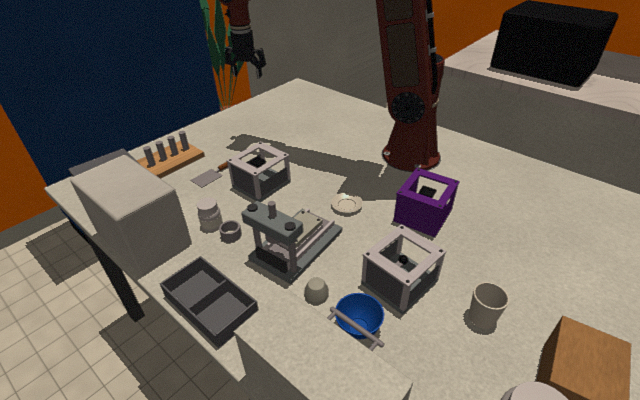

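View pics/top0.png

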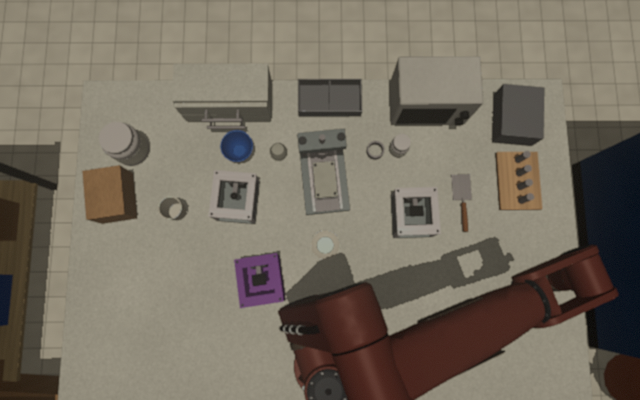

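The scene view shows the knob box at about (405,265), the paddle box at (260,170) and the purple look-alike at (427,200). In the top view the press is at (325,170), the right box, probably the paddle, at (415,212), and the left box at (235,196). I'll zoom in.

Run:
```python
import cv2,numpy as np
t=cv2.imread("pics/top0.png");s=cv2.imread("pics/scene0.png")
a=cv2.resize(t[120:220,285:365],None,fx=6,fy=6,interpolation=cv2.INTER_CUBIC)[:600]
b=cv2.resize(t[180:245,385:447],None,fx=6,fy=6,interpolation=cv2.INTER_CUBIC)
cv2.imwrite("pics/c1.png",a);cv2.imwrite("pics/c2.png",b)
cv2.imwrite("pics/c3.png",cv2.resize(s[135:285,220:350],None,fx=4,fy=4,interpolation=cv2.INTER_CUBIC))
```

```text
(no output)
```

View pics/c1.png

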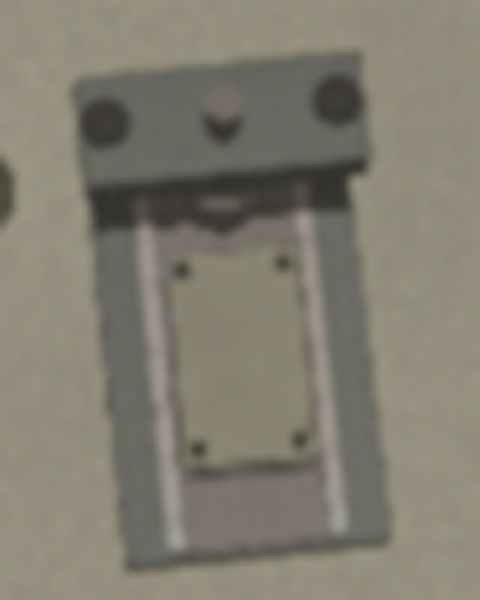

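View pics/c2.png

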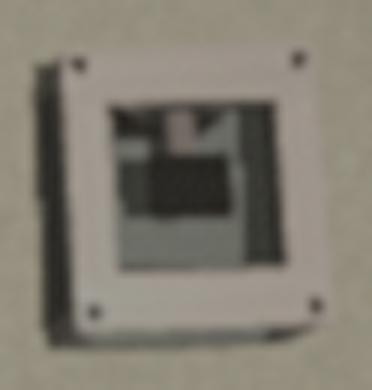

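View pics/c3.png

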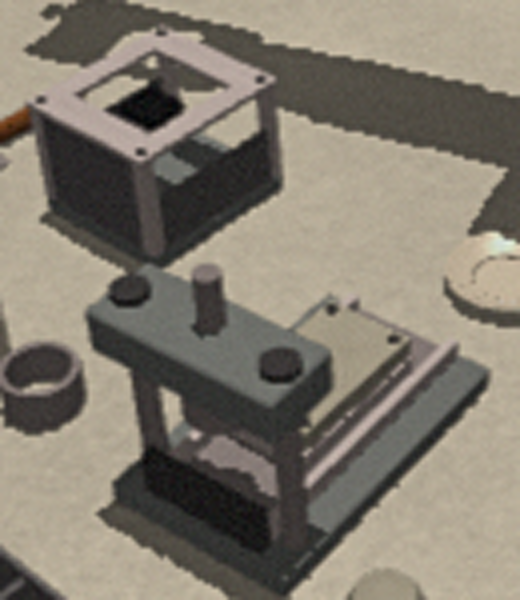

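```bash
cat > h.py <<'E'
import numpy as np
from plant import optics
def ray(n,u,v,z):
    c=optics.camera_info(n);K,R,t=c["K"],c["R"],c["t"]
    o=-R.T@t; d=R.T@np.linalg.inv(K)@np.array([u,v,1.]); return o+d*(z-o[2])/d[2]
def proj(n,X):
    c=optics.camera_info(n); p=c["K"]@(c["R"]@np.array(X)+c["t"]); return p[:2]/p[2]
E
python3 - <<'E'
from h import *
import numpy as np
np.set_printoptions(precision=4,suppress=True)
f=lambda c,ox,oy,s=6:((c[0]+.5)/s-.5+ox,(c[1]+.5)/s-.5+oy)
def show(name,pts,ox,oy,z,cam="top",s=6):
    P=np.array([ray(cam,*f(p,ox,oy,s),z) for p in pts]); print(name,z,"mean",P.mean(0)[:2]);print(P[:,:2])
    d=lambda i,j:np.linalg.norm(P[i]-P[j])
    if len(P)==4: print(' sides',d(0,1),d(1,2),d(2,3),d(3,0), 'yaw', [np.degrees(np.arctan2(*(P[a]-P[b])[[1,0]])) for a,b in((0,3),(1,2))])
    return P
show("pressfront",[(128,568),(388,545)],285,120,.02)
show("base sides L/R",[(97,225),(355,200)],285,120,.02)
show("rails front",[(178,549),(340,531)],285,120,.036)
show("rails back",[(143,200),(302,185)],285,120,.036)
show("head front bottom",[(92,190),(367,163)],285,120,.135)
show("head top",[(72,85),(358,55),(367,163),(92,190)],285,120,.170)
show("flask",[(172,255),(298,248),(314,461),(190,473)],285,120,.064)
show("flaskdots",[(181,270),(283,262),(300,439),(198,449)],285,120,.064)
show("guard dots",[(78,65),(299,59),(316,305),(95,312)],385,180,.110)
show("guard out",[(60,58),(308,48),(328,320),(77,335)],385,180,.110)
show("window",[(108,108),(275,102),(287,265),(118,270)],385,180,.110)
show("pad",[(148,156),(228,156),(232,214),(152,214)],385,180,.097)
show("scene guard dots",[(152*0+162,33),(260,79),(141,153),(41,100)],220,135,.110,"scene",4)
show("scene pad",[(147,102)],220,135,.097,"scene",4)
show("scene flask dots",[(333,310),(392,338)],220,135,.064,"scene",4)
E
```

```text
pressfront 0.02 mean [ 0.4936 -0.0108]
[[ 0.4876  0.0616]
 [ 0.4996 -0.0832]]
base sides L/R 0.02 mean [0.6912 0.0054]
[[ 0.6843  0.0787]
 [ 0.6981 -0.0679]]
rails front 0.036 mean [ 0.5004 -0.0111]
[[ 0.4956  0.0336]
 [ 0.5051 -0.0557]]
rails back 0.036 mean [0.6983 0.0075]
[[ 0.6942  0.0522]
 [ 0.7024 -0.0373]]
head front bottom 0.135 mean [0.6783 0.0045]
[[ 0.6714  0.0768]
 [ 0.6852 -0.0679]]
head top 0.17 mean [0.6964 0.0083]
[[ 0.7172  0.0857]
 [ 0.7325 -0.062 ]
 [ 0.6747 -0.0658]
 [ 0.6612  0.0754]]
 sides 0.1485258017580699 0.0579301216968599 0.1418119764661876 0.056938594476701715 yaw [np.float64(10.405583013485304), np.float64(3.6789778329939877)]
flask 0.064 mean [ 0.5963 -0.003 ]
[[ 0.6548  0.0358]
 [ 0.6584 -0.0336]
 [ 0.5392 -0.0408]
 [ 0.533   0.0266]]
 sides 0.06941073044100525 0.11945644597988556 0.06767786518929235 0.12220727715875208 yaw [np.float64(4.29884684568105), np.float64(3.4729408455251924)]
flaskdots 0.064 mean [ 0.5986 -0.0014]
[[ 0.6463  0.0309]
 [ 0.6505 -0.0252]
 [ 0.5514 -0.0333]
 [ 0.5462  0.0222]]
 sides 0.05623314294754567 0.09947089944978353 0.0557
[... 893 characters left out ...]
649817065264)]
pad 0.097 mean [ 0.4861 -0.2909]
[[ 0.5017 -0.2692]
 [ 0.5014 -0.3117]
 [ 0.4704 -0.3125]
 [ 0.4707 -0.2702]]
 sides 0.04249616606663173 0.031098611856513327 0.04235327087593443 0.03109582516148428 yaw [np.float64(1.714191625288372), np.float64(1.450575059411409)]
scene guard dots 0.11 mean [ 0.487  -0.2899]
[[ 0.4223 -0.3494]
 [ 0.42   -0.234 ]
 [ 0.5517 -0.2296]
 [ 0.554  -0.3466]]
 sides 0.11541664455896755 0.131757389826322 0.11706770005273931 0.1317409677988662 yaw [np.float64(-178.79826875359186), np.float64(-178.08027815371008)]
scene pad 0.097 mean [ 0.4893 -0.2953]
[[ 0.4893 -0.2953]]
scene flask dots 0.064 mean [ 0.5511 -0.0046]
[[ 0.5534 -0.0306]
 [ 0.5487  0.0215]]
```

The geometry agrees within about 3 mm between the two views. The press origin is about (0.614, 0), yaw 5.1°. The flask is about 55 mm short of the stop. The paddle window centre is about (0.4855, -0.291), yaw 1.6°. Next I shut the gripper and move to in front of the flask.

Emit:
send_rows(
  plan=[-1,23,55,0,0,0,-2,-1,23,55,0,0,0,-2,-1,23,55,0,0,0,-2,-1,23,55,0,0,0,-2,-1,23,55,0,0,0,-2],
)

```text
time_s: 0.72
ee_pos: [0.3881, -0.2853, 0.2256]
ee_rot: [0.991, 0.137, -0.0, -0.0]
wrist_force: [0.7, 0.2, 0.7]
width: -0.003
```

Emit:
send_rows(
  plan=[-1,23,55,0,0,0,-2,-1,23,55,0,0,0,-2,-1,23,55,0,0,0,-2,-1,23,55,0,0,0,-2,-1,23,55,0,0,0,-3],
)

```text
time_s: 1.35
ee_pos: [0.5031, -0.0103, 0.2257]
ee_rot: [0.999, 0.042, -0.0, 0.0]
wrist_force: [0.2, 0.7, -0.5]
width: -0.005
```

```bash
cat > s.py <<'E'
from plant import status
import numpy as np
from scipy.spatial.transform import Rotation as R
s=status.observe();m=R.from_quat(s["ee_rot"]).as_matrix()
p=np.array(s["ee_pos"]);d=p[:2]-[.614,0];a=np.radians(5.1)
print(s["time_s"],"pos",p.round(4),"press xy",(d@[[np.cos(a),-np.sin(a)],[np.sin(a),np.cos(a)]]).round(4),"yaw",np.degrees(np.arctan2(m[1,0],m[0,0])).round(2),"z",m[:,2].round(4),"F",s["wrist_force"].round(2),"w",round(s["width"],3))
E
python3 s.py
python3 - <<'E'
from plant import optics
import cv2
t=optics.grab_frame("scene")[:,:,::-1]; cv2.imwrite("pics/s1.png",cv2.resize(t[60:310,180:450],None,fx=2.4,fy=2.4))
E
```

```text
1.35 pos [ 0.5031 -0.0103  0.2257] press xy [-0.1114 -0.0004] yaw 4.8 z [-1.e-04 -2.e-04 -1.e+00] F [ 0.23  0.73 -0.48] w -0.005
```

View pics/s1.png

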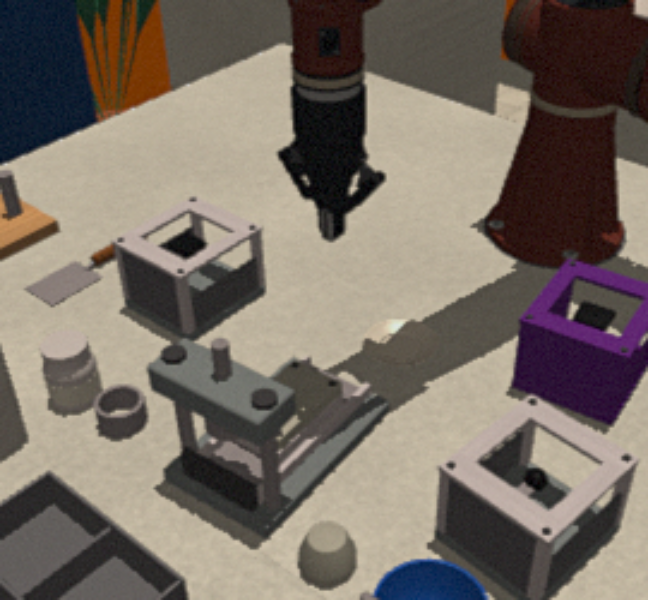

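The fingers are shut and clear of everything, with the tip at crop (332,240), i.e. pixel (318,160). I'll check the tip length.

Run:
```python
from h import *
for d in (.0,.010,.022,.035): print(d,proj("scene",[.5031,-.0103,.2257-d]))
```

```text
0.0 [318.73465926 159.52503075]
0.01 [318.80914108 162.69019731]
0.022 [318.89733231 166.43795675]
0.035 [318.99144223 170.43723594]
```

Emit:
send_rows(
  plan=[-1,0,0,-50,0,0,0,-1,0,0,-50,0,0,0,-1,0,0,-40,0,0,0,-1,0,0,-20,0,0,0,-1,0,0,0,0,0,0],
)

```text
time_s: 2.02
ee_pos: [0.5003, -0.0121, 0.0636]
ee_rot: [0.999, 0.043, -0.003, -0.001]
wrist_force: [-0.0, 0.9, -0.5]
width: 0.0
```

```bash
python3 s.py
python3 - <<'E'
from plant import optics
import cv2
t=optics.grab_frame("scene")[:,:,::-1]; cv2.imwrite("pics/s2.png",cv2.resize(t[140:290,230:380],None,fx=4,fy=4))
E
```

```text
2.025 pos [ 0.5003 -0.0121  0.0636] press xy [-0.1143 -0.0019] yaw 4.89 z [-5.9e-03  9.0e-04 -1.0e+00] F [-0.02  0.87 -0.46] w 0.0
```

View pics/s2.png

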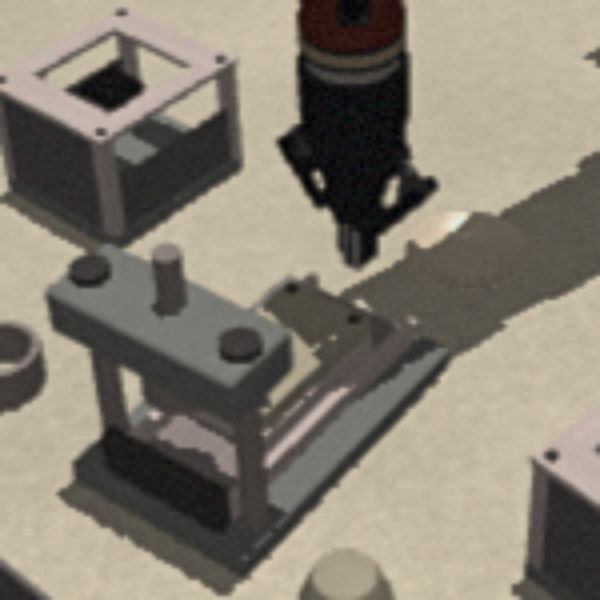

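```bash
python3 s.py
python3 - <<'E'
from h import *
for d in (-.01,.0,.010,.022,.035): print(d,proj("scene",[.5003,-.0121,.0636-d]))
E
```

```text
2.075 pos [ 0.502  -0.0123  0.0652] press xy [-0.1127 -0.0023] yaw 4.89 z [-2.3e-03  4.0e-04 -1.0e+00] F [-0.66  0.64 -0.06] w -0.001
-0.01 [319.94791469 203.11052456]
0.0 [320.00920223 205.75926524]
0.01 [320.06981283 208.37874962]
0.022 [320.14166767 211.48419056]
0.035 [320.2184503  214.80260192]
```

Emit:
send_rows(
  plan=[-1,0,0,0,0,0,0],
)

```text
time_s: 2.2
ee_pos: [0.5041, -0.0126, 0.0673]
ee_rot: [0.999, 0.043, 0.001, 0.0]
wrist_force: [0.7, 0.4, -0.6]
width: -0.0
```

```bash
python3 s.py
python3 - <<'E'
from plant import optics
import cv2
t=optics.grab_frame("scene")[:,:,::-1]; cv2.imwrite("pics/s3.png",cv2.resize(t[160:230,280:360],None,fx=8,fy=8,interpolation=cv2.INTER_NEAREST))
E
```

```text
2.2 pos [ 0.5041 -0.0126  0.0673] press xy [-0.1106 -0.0028] yaw 4.88 z [ 2.5e-03 -4.0e-04 -1.0e+00] F [ 0.66  0.4  -0.56] w -0.0
```

View pics/s3.png

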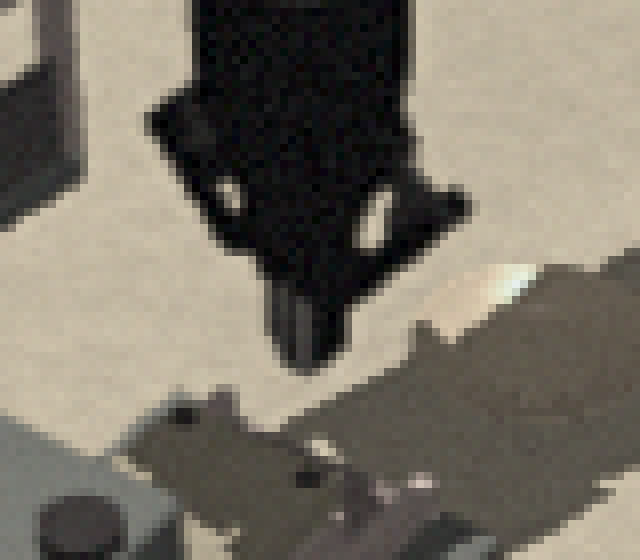

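Run:
```python
from h import *
import cv2
for d in (0,.009,.022): 
  for o in (-.0425,.0425):
    a=np.radians(25.9); y=np.array([np.sin(a),-np.cos(a)])*o
    print(d,o,proj("scene",[.2726+y[0],-.5616+y[1],.2248-d]))
im=cv2.imread("pics/scene0.png"); cv2.imwrite("pics/g0.png",cv2.resize(im[20:90,215:285],None,fx=8,fy=8,interpolation=cv2.INTER_NEAREST))
```

```text
0 -0.0425 [258.84880651  81.8676689 ]
0 0.0425 [237.57021049  79.78372307]
0.009 -0.0425 [259.13301442  84.22455745]
0.009 0.0425 [237.93384432  82.12048117]
0.022 -0.0425 [259.5396056   87.59635003]
0.022 0.0425 [238.4541231   85.46386005]
```

View pics/g0.png

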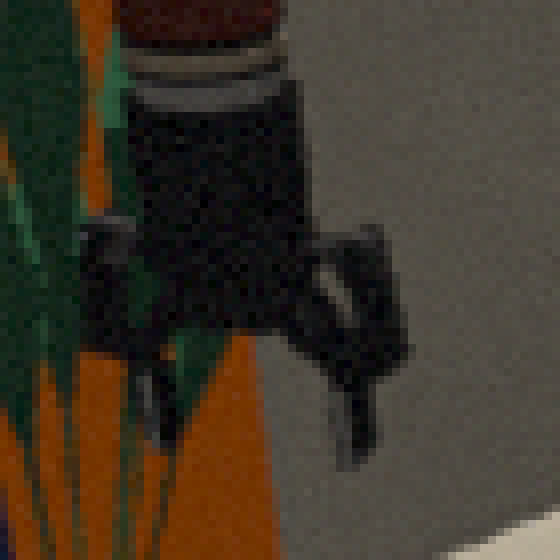

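Both pictures put the tips about 20 mm higher than the 22 mm figure says: roughly level with the TCP when shut, and about 13 mm behind it when open. A TCP height of about 0.050 m works either way. The tip would be between 0.028 and 0.050 m, above the bed at 0.024 and below the flask top at 0.064. I'll go down gently and watch the force.

Emit:
send_rows(
  plan=[-1,0,2,-5,0,0,0,-1,0,0,-5,0,0,0,-1,0,0,-5,0,0,0,-1,0,0,0,0,0,0,-1,0,0,0,0,0,0],
)

```text
time_s: 2.88
ee_pos: [0.5029, -0.0103, 0.0509]
ee_rot: [0.999, 0.043, -0.0, -0.0]
wrist_force: [-0.9, -0.2, 0.6]
width: -0.002
```

```bash
python3 s.py
```

```text
2.875 pos [ 0.5029 -0.0103  0.0509] press xy [-0.1116 -0.0004] yaw 4.89 z [-2.e-04  0.e+00 -1.e+00] F [-0.93 -0.21  0.64] w -0.002
```

Free of contact. Now I push.

Emit:
send_rows(
  plan=[-1,8,0.7,0,0,0,0,-1,8,0.7,0,0,0,0,-1,6,0.6,0,0,0,0,-1,6,0.5,0,0,0,0,-1,6,0.5,0,0,0,0],
)

```text
time_s: 3.5
ee_pos: [0.5356, -0.0072, 0.0505]
ee_rot: [0.999, 0.043, -0.002, -0.0]
wrist_force: [-4.1, -0.8, 2.8]
width: -0.001
```

```bash
python3 s.py
python3 - <<'E'
from plant import optics
import cv2
t=optics.grab_frame("scene")[:,:,::-1]; cv2.imwrite("pics/s4.png",cv2.resize(t[160:290,240:360],None,fx=4.5,fy=4.5,interpolation=cv2.INTER_CUBIC))
E
```

```text
3.5 pos [ 0.5356 -0.0072  0.0505] press xy [-0.0787 -0.0002] yaw 4.9 z [-3.9e-03  1.0e-04 -1.0e+00] F [-4.07 -0.83  2.77] w -0.001
```

View pics/s4.png

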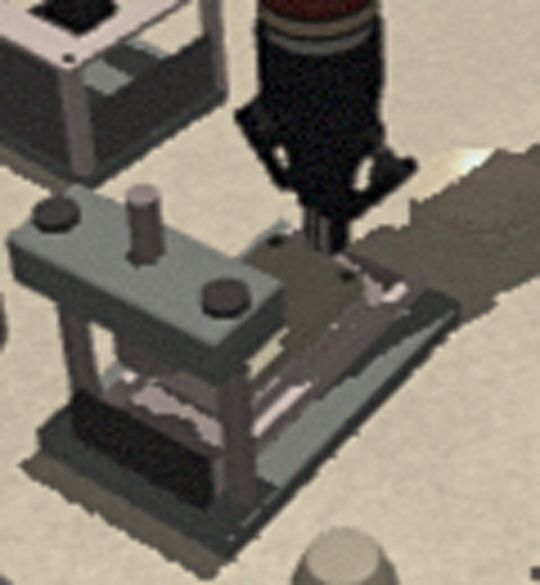

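The tips are behind the front face, hidden by the flask's top edge at crop (325,250). Contact force is 4 N. I continue the push.

Emit:
send_rows(
  plan=[-1,7,0.6,0,0,0,0,-1,7,0.6,0,0,0,0,-1,7,0.6,0,0,0,0,-1,6,0.6,0,0,0,0,-1,4,0.4,0,0,0,0],
)

```text
time_s: 4.18
ee_pos: [0.5684, -0.0044, 0.0509]
ee_rot: [0.999, 0.043, 0.0, -0.0]
wrist_force: [-2.6, -1.0, -1.1]
width: 0.0
```

```bash
python3 s.py
```

```text
4.175 pos [ 0.5684 -0.0044  0.0509] press xy [-0.0458 -0.0004] yaw 4.89 z [ 1.e-04  0.e+00 -1.e+00] F [-2.63 -0.97 -1.06] w 0.0
```

Emit:
send_rows(
  plan=[-1,4,0.4,0,0,0,0,-1,4,0.4,0,0,0,0,-1,3,0.2,0,0,0,0],
)

```text
time_s: 4.55
ee_pos: [0.5791, -0.0035, 0.051]
ee_rot: [0.999, 0.043, 0.0, 0.0]
wrist_force: [-1.9, -0.9, -2.3]
width: 0.001
```

```bash
python3 s.py
```

```text
4.55 pos [ 0.5791 -0.0035  0.051 ] press xy [-0.0351 -0.0004] yaw 4.89 z [ 0. -0. -1.] F [-1.88 -0.9  -2.31] w 0.001
```

Emit:
send_rows(
  plan=[-1,3,0.3,0,0,0,0,-1,3,0.3,0,0,0,0],
)

```text
time_s: 4.8
ee_pos: [0.5836, -0.0031, 0.0509]
ee_rot: [0.999, 0.043, -0.002, 0.0]
wrist_force: [-9.2, -1.6, 5.3]
width: 0.001
```

Emit:
send_rows(
  plan=[-1,2,0.2,0,0,0,0,-1,2,0.2,0,0,0,0],
)

```text
time_s: 5.05
ee_pos: [0.5837, -0.0031, 0.0509]
ee_rot: [0.999, 0.043, -0.007, 0.0]
wrist_force: [-18.0, -3.1, 13.6]
width: 0.001
```

```bash
python3 s.py
```

```text
5.05 pos [ 0.5837 -0.0031  0.0509] press xy [-0.0305 -0.0004] yaw 4.95 z [-0.0137 -0.0011 -0.9999] F [-18.04  -3.08  13.62] w 0.001
```

The flask stopped dead at TCP press-x = -30.5 mm (-31 predicted), with 18 N of resistance. I back off and look.

Emit:
send_rows(
  plan=[-1,-4,-0.4,0,0,0,0,-1,-10,-1,0,0,0,0,-1,-20,-2,0,0,0,0,-1,-20,-2,10,0,0,0,-1,0,0,30,0,0,0],
)

```text
time_s: 5.68
ee_pos: [0.5324, -0.0076, 0.0898]
ee_rot: [0.999, 0.042, -0.001, -0.0]
wrist_force: [1.2, 0.3, 0.5]
width: -0.001
```

Emit:
send_rows(
  plan=[-1,0,0,50,0,0,0,-1,-5,-40,40,0,0,0,-1,-15,-60,0,0,0,0,-1,-15,-60,0,0,0,0,-1,0,-60,0,0,0,0],
)

```text
time_s: 6.3
ee_pos: [0.5001, -0.2299, 0.1824]
ee_rot: [0.999, 0.043, 0.002, 0.001]
wrist_force: [1.9, -0.4, 0.5]
width: -0.002
```

```bash
python3 s.py
python3 - <<'E'
from plant import optics
import cv2
t=optics.grab_frame("top")[:,:,::-1]; s=optics.grab_frame("scene")[:,:,::-1]
cv2.imwrite("pics/t5f.png",t)
cv2.imwrite("pics/t5.png",cv2.resize(t[120:220,285:365],None,fx=6,fy=6,interpolation=cv2.INTER_CUBIC)); cv2.imwrite("pics/s5.png",cv2.resize(s[110:290,220:370],None,fx=3.3,fy=3.3,interpolation=cv2.INTER_CUBIC))
E
```

```text
6.3 pos [ 0.5001 -0.2299  0.1824] press xy [-0.1339 -0.2189] yaw 4.88 z [ 0.0041 -0.0019 -1.    ] F [ 1.95 -0.37  0.5 ] w -0.002
```

View pics/t5.png

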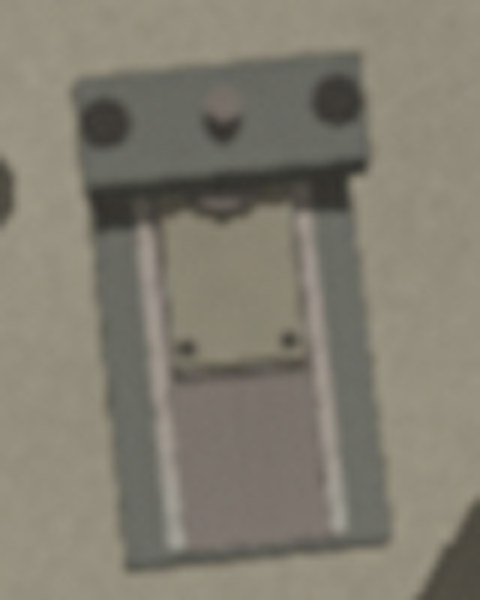

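View pics/s5.png

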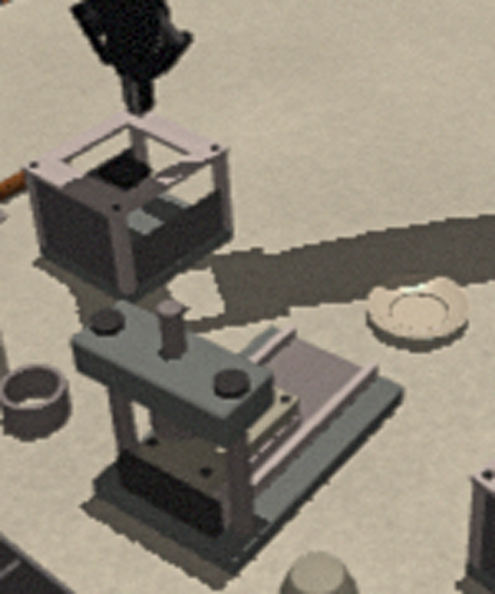

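In the top crop the flask's front dots are now at (186,348) and (289,340). In the scene view its rear edge meets the dark back stop at crop (175,480). I'll check this numerically.

Run:
```python
from h import *
a=np.radians(5.1);O=np.array([.614,0])
f=lambda c,ox,oy,s:((c[0]+.5)/s-.5+ox,(c[1]+.5)/s-.5+oy)
def pr(P): d=P[:2]-O; return np.round([d@[np.cos(a),np.sin(a)],d@[-np.sin(a),np.cos(a)]],4)
for c in((186,348),(289,340)): print(pr(ray("top",*f(c,285,120,6),.064)))
for c in((152,442),(207,471),(285,399)): print(pr(ray("scene",*f(c,220,110,3.3),.064)))
for d in(0,.01,.022): print(proj("scene",[.5001,-.2299,.1824-d]), f((138,112),220,110,3.3))
```

```text
[-0.009   0.0293]
[-0.0099 -0.0272]
[ 0.0917 -0.0272]
[0.0906 0.0289]
[-0.0078  0.0289]
[264.81259294 145.44841909] (261.469696969697, 143.5909090909091)
[265.16695035 148.31140934] (261.469696969697, 143.5909090909091)
[265.58720148 151.70678036] (261.469696969697, 143.5909090909091)
```

The flask centre is at about +41 mm, so it is home. Next I go above the paddle.

Emit:
send_rows(
  plan=[-1,-7,-30,0,0,0,-1.5,-1,-8,-31,0,0,0,-1.5,-1,0,0,-20,0,0,0,-1,0,0,-15,0,0,0,-1,0,0,0,0,0,0],
)

```text
time_s: 7.02
ee_pos: [0.4841, -0.2874, 0.1443]
ee_rot: [1.0, 0.017, -0.001, -0.001]
wrist_force: [0.0, 0.4, 0.7]
width: 0.0
```

```bash
python3 s.py
python3 - <<'E'
from plant import optics
import cv2
s=optics.grab_frame("scene")[:,:,::-1]
cv2.imwrite("pics/s6.png",cv2.resize(s[90:210,210:310],None,fx=5,fy=5,interpolation=cv2.INTER_CUBIC))
from h import *
for d in(0,.01,.022): print(proj("scene",[.4851,-.2909,.147-d]))
E
```

```text
7.025 pos [ 0.4841 -0.2874  0.1443] press xy [-0.1549 -0.2747] yaw 1.93 z [-0.0022  0.0022 -1.    ] F [0.02 0.37 0.72] w 0.0
[256.40089678 146.7646533 ]
[256.78035466 149.47797535]
[257.23063833 152.69773878]
```

View pics/s6.png

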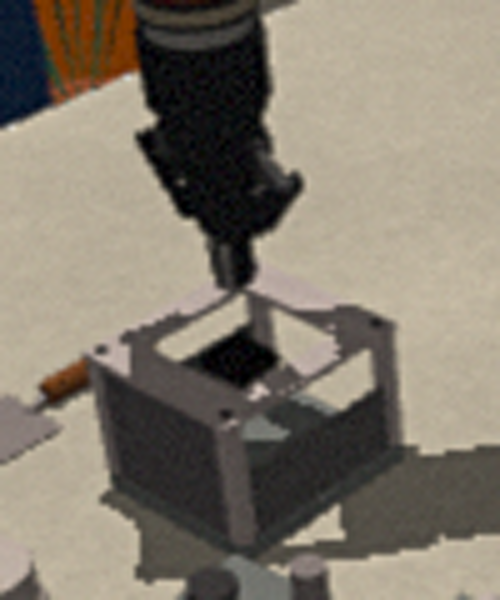

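The tips are centred over the paddle (tip at crop (237,290)) and well inside the window in both directions. I descend in steps.

Emit:
send_rows(
  plan=[-1,1,-3,-10,0,0,0,-1,0,0,-8,0,0,0,-1,0,0,-5,0,0,0,-1,0,0,-3,0,0,0,-1,0,0,0,0,0,0],
)

```text
time_s: 7.7
ee_pos: [0.4858, -0.2918, 0.1197]
ee_rot: [1.0, 0.016, -0.0, -0.0]
wrist_force: [-0.4, 1.1, 0.5]
width: -0.003
```

```bash
python3 s.py
```

```text
7.7 pos [ 0.4858 -0.2918  0.1197] press xy [-0.1537 -0.2792] yaw 1.89 z [-4.e-04  3.e-04 -1.e+00] F [-0.36  1.15  0.51] w -0.003
```

Emit:
send_rows(
  plan=[-1,0,0,-4,0,0,0,-1,0,0,-4,0,0,0,-1,0,0,-3,0,0,0,-1,0,0,-3,0,0,0],
)

```text
time_s: 8.2
ee_pos: [0.4859, -0.2918, 0.1057]
ee_rot: [1.0, 0.016, -0.0, -0.0]
wrist_force: [-0.6, -0.5, -0.2]
width: -0.002
```

```bash
python3 s.py
python3 - <<'E'
from plant import optics
import cv2
s=optics.grab_frame("scene")[:,:,::-1]
cv2.imwrite("pics/s7.png",cv2.resize(s[90:250,210:330],None,fx=3.7,fy=3.7,interpolation=cv2.INTER_CUBIC))
E
```

```text
8.2 pos [ 0.4859 -0.2918  0.1057] press xy [-0.1536 -0.2793] yaw 1.89 z [-1.e-04  1.e-04 -1.e+00] F [-0.65 -0.46 -0.16] w -0.002
```

View pics/s7.png

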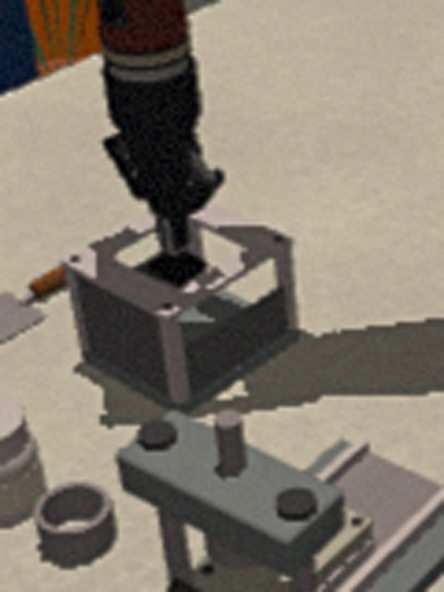

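There is no contact at TCP z = 0.106, so the tips really are about level with the TCP. I continue down.

Emit:
send_rows(
  plan=[-1,0,0,-4,0,0,0,-1,0,0,-4,0,0,0,-1,0,0,-3,0,0,0],
)

```text
time_s: 8.62
ee_pos: [0.4858, -0.2918, 0.0946]
ee_rot: [1.0, 0.016, -0.0, -0.0]
wrist_force: [-0.8, -0.1, -0.3]
width: 0.002
```

Emit:
send_rows(
  plan=[-1,0,0,-3,0,0,0,-1,0,0,-3,0,0,0],
)

```text
time_s: 8.88
ee_pos: [0.4857, -0.2921, 0.0893]
ee_rot: [1.0, 0.017, -0.0, 0.0]
wrist_force: [-2.1, -0.0, 3.8]
width: 0.002
```

Emit:
send_rows(
  plan=[-1,0,0,-2,0,0,0,-1,0,0,-2,0,0,0],
)

```text
time_s: 9.12
ee_pos: [0.4857, -0.2921, 0.0852]
ee_rot: [1.0, 0.017, -0.0, 0.0]
wrist_force: [-3.7, -0.1, 4.7]
width: 0.004
```

```bash
python3 s.py
```

```text
9.125 pos [ 0.4857 -0.2921  0.0852] press xy [-0.1538 -0.2795] yaw 1.89 z [-5.e-04 -3.e-04 -1.e+00] F [-3.74 -0.07  4.68] w 0.004
```

Contact was made at about 0.093, and the spring force is rising as expected. The stop should be near 0.078 to 0.080.

Emit:
send_rows(
  plan=[-1,0,0,-2,0,0,0,-1,0,0,-2,0,0,0],
)

```text
time_s: 9.38
ee_pos: [0.485, -0.2921, 0.0813]
ee_rot: [1.0, 0.017, -0.001, 0.0]
wrist_force: [-6.0, -0.8, 7.3]
width: 0.003
```

Emit:
send_rows(
  plan=[-1,0,0,-1,0,0,0,-1,0,0,-1,0,0,0],
)

```text
time_s: 9.62
ee_pos: [0.4846, -0.2921, 0.0793]
ee_rot: [1.0, 0.017, -0.002, 0.0]
wrist_force: [-6.5, -0.1, 7.5]
width: -0.002
```

Emit:
send_rows(
  plan=[-1,0,0,-1,0,0,0,-1,0,0,-1,0,0,0],
)

```text
time_s: 9.88
ee_pos: [0.4843, -0.2922, 0.0779]
ee_rot: [1.0, 0.017, -0.002, -0.0]
wrist_force: [-8.4, 1.3, 14.0]
width: -0.004
```

```bash
python3 s.py
```

```text
9.875 pos [ 0.4843 -0.2922  0.0779] press xy [-0.1551 -0.2795] yaw 1.92 z [-4.e-03  2.e-04 -1.e+00] F [-8.42  1.35 14.  ] w -0.004
```

Emit:
send_rows(
  plan=[-1,0,0,-1,0,0,0,-1,0,0,-1,0,0,0,-1,0,0,0,0,0,0,-1,0,0,0,0,0,0],
)

```text
time_s: 10.38
ee_pos: [0.4844, -0.2923, 0.0777]
ee_rot: [1.0, 0.017, -0.002, -0.0]
wrist_force: [-11.6, 2.9, 19.8]
width: -0.004
```

```bash
python3 s.py
python3 - <<'E'
from plant import optics
import cv2
s=optics.grab_frame("scene")[:,:,::-1];cv2.imwrite("pics/s8f.png",s)
cv2.imwrite("pics/s8.png",cv2.resize(s[110:290,205:365],None,fx=3.3,fy=3.3,interpolation=cv2.INTER_CUBIC))
E
python3 s.py
```

```text
10.375 pos [ 0.4844 -0.2923  0.0777] press xy [-0.1551 -0.2796] yaw 1.94 z [-4.5e-03  3.0e-04 -1.0e+00] F [-11.64   2.89  19.78] w -0.004
10.425 pos [ 0.4844 -0.2923  0.0777] press xy [-0.1551 -0.2796] yaw 1.93 z [-4.4e-03  3.0e-04 -1.0e+00] F [-11.47   3.06  19.16] w -0.003
```

View pics/s8.png

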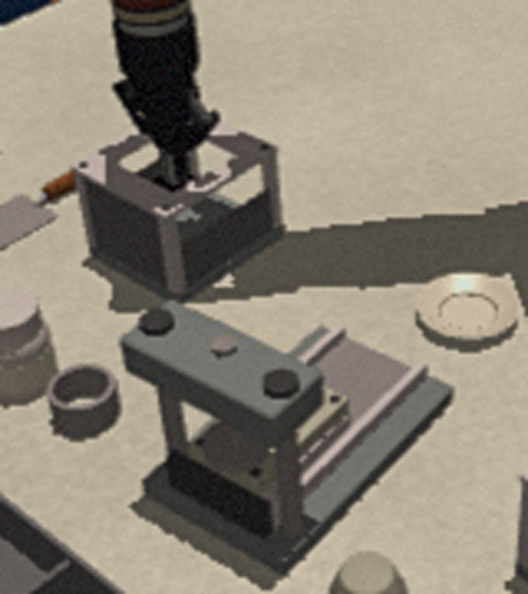

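The platen rod has sunk into the head, down at crop (223,346). The platen is over the flask, and the lever is hard on its stop. z stays at 0.0777 while I command lower, with the force up to about 20 N. The pose is steady and the fingers are central in the window, so I hand in.

```bash
python3 -c "
from plant import arm
print(arm.job_done())"; python3 s.py
```

```text
the job is handed in; nothing more can be done
None
the job is handed in; nothing more can be done
```

The flask is home against the back stop, and the paddle lever is held down on its hard stop with the platen closed over the flask. I handed the job in at about 10.4 s.

- **Flask:** I pushed it about 55 mm with the shut fingertips until it stopped dead under 18 N. Its corner dots put the centre at about +41 mm in the press frame, against +40 mm for fully home. The scene view shows it up against the stop.
- **Lever:** I pressed the paddle through the middle of the right-hand guard's window. The tool stayed at z ≈ 0.0777 m over the last 2 mm of commanded travel while the force rose from 14 to about 20 N. The platen rod is down in the last picture.
- **Guards and other items:** The force readings and pictures showed no sign of touching either guard frame, the knob lever or the bystanders. The final picture was cropped to the press and paddle box, so I did not look again at the items outside it.

**Disagreements:**
- **Fingertip position:** The stated 22 mm from TCP to fingertips did not fit. The pictures and the contact heights both put the shut tips roughly level with the TCP, so I worked by contact force.
- **Sideways force:** At the end there was about 11 N sideways (-x) on the tool besides the downward press. I take it to come from the sloped paddle, though it is larger than the slope alone would give. The pose stayed steady.

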